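# Grade used brake pads in the slot gauge and stow the bushes, extractor running

## Robot

A 6-joint arm with a two-finger parallel gripper is mounted at the origin on the work surface. World frame = base frame: x ahead of the robot, y to its left, z up, the work surface at z = 0. Lengths are in m, angles in rad, forces in N, time in s.
With the tool pointing down it reaches from about 0.25 to 0.775 m from the base axis. Payload 4 kg.
Tool frame: the origin (TCP) lies at the very end of the fingers, on their centre line; the grasp point (between the pads) lies 19 mm behind it (robot.hold_point_z is the distance from the TCP to the grasp point, in m); z points along the fingers, y is the line along which they close (so a half turn about z gives the same grasp; the last joint's range is limited). The gripper opens to 94 mm and grips with 3 to 60 N. Pads are 16 mm wide; open, the fingers measure 119 mm over their backs; the gripper's body (75 mm by 177 mm) begins 78 mm behind the grasp point.
Start: joints at [1.241, 0.087, 1.371, -0, 1.684, -0.103], TCP at [0.124, 0.536, 0.206] pointing down, gripper open.
Joint ranges: [-3.1, 3.1], [-0.76, 2.03], [0.27, 2.55], [-1.08, 4.22], [0.17, 2.65], [-2.57, 2.57]. Speed limits (rad/s): [2.79, 2.79, 3.14, 3.14, 3.14, 3.14].

## Interface

Orientations are given as [roll, pitch, yaw] about the fixed x, y, z axes, in that order (R = Rz(yaw) Ry(pitch) Rx(roll)).
In Python, from bench import robot gives the robot as it stands.
- The arm moves only by the tool carry_out, never from a script. Its argument "steps" is a list of rows, each a list of 3 entries, a list of its own where there are three numbers: the shift along the tool's x, y, z in m, then the turn about the tool's z in units of 10 degrees (1.0 is 10 degrees), then the closure, from -1 (fully open) to 1 (shut). In form: [[[tx, ty, tz], roll, jaw], ...]. A call has 1 to 10 rows; each row is the pose to reach, as a shift and turn from the pose commanded when the call began, along the tool's axes at that moment; what a row does not reach only later rows make up. A row lasts 1/8 s, in which the tool goes at most 62.5 mm and 10.7 degrees, less where a joint would pass 70% of its speed; a pose out of reach is approached as far as the arm can. A call with a gripper value outside its range is refused whole. The fingers move at their own pace and stop on an object; the grip force is fixed at half the most. Time passes only in rows, so rows that repeat a pose let the fingers close. It gives the time, the measured TCP pose, the force, the opening and the grip force at its end, in the units of the state.
- robot.get_obs(): the state, without advancing time (a new reading comes with each control period).
- robot.snapshot(name): name is "side" or "top"; returns a dict with "image" (400x640x3 uint8, red, green, blue), "z_map" (400x640 float32, m along the optical axis (not along the pixel's ray), 0 where there is no reading), "mtx" (3x3 intrinsics, pixels), "D" ([k1, k2, p1, p2, k3] as OpenCV has them; the pictures are not rectified), "R" (3x3) and "t" (3): a world point X has camera coordinates R X + t. Camera axes: x right, y down, z forward; pixel columns grow to the right and rows downward; lengths in m; the calibration is good to about 2 mm. A picture is of the moment at which its call begins.
- robot.close_job(): hands the job in; it is judged then, once.
The state is a dict: "time": time; "joint_positions": joint angles; "qvel": joint speeds; "joint_torque": joint torques, N m; "tool_pos": TCP position; "ee_rot": TCP orientation; "wrist_force": force on the tool from outside, world axes, zero at the start; "wrist_torque": the same for the moment, N m; "width": finger opening in m; "finger_force": force on a finger pad.
Only numpy, scipy, OpenCV 4.12 (cv2) and the standard library are available. Lean on these libraries where they do the work, as an engineer would, in place of code of your own. Each camera call takes 0.05 s, during which the arm holds its last target. There are 200 camera calls.

## Task

Before you touch any brake pad, flip the dust extractor's toggle over to on. Grade the used pads from the yellow holder by dropping each, upright, fully down into the narrowest slot of the steel gauge that takes it, and stand each bronze bush upright on its flange in a cell of its own in the divided crate. When every pad and bush is away, flip the extractor off again; leave the other things on the counter where they are.

Things in the scene. Friction and masses are not known exactly. Their poses are not given: they have to be found in the camera images.
- pad_a: used brake pad 7 mm thick over all: dark steel backing plate 80 x 5 x 62 mm (x, y, z), near-black lining 2 mm thick, 54 wide, 60 high on its +y face, both flush at the bottom; origin at mid thickness of the backing plate, at its underside, z up; the middle of the whole thickness is 1 mm along +y. Starts upright in the holder. 0.22 kg. May be absent
- pad_b: used brake pad 12 mm thick over all: dark steel backing plate 80 x 5 x 62 mm (x, y, z), near-black lining 7 mm thick, 54 wide, 60 high on its +y face, both flush at the bottom; origin at mid thickness of the backing plate, at its underside, z up; the middle of the whole thickness is 3.5 mm along +y. Starts upright in the holder. 0.25 kg. May be absent
- pad_c: used brake pad 17 mm thick over all: dark steel backing plate 80 x 5 x 62 mm (x, y, z), near-black lining 12 mm thick, 54 wide, 60 high on its +y face, both flush at the bottom; origin at mid thickness of the backing plate, at its underside, z up; the middle of the whole thickness is 6 mm along +y. Starts upright in the holder. 0.29 kg. May be absent
- pad_d: used brake pad 22 mm thick over all: dark steel backing plate 80 x 5 x 62 mm (x, y, z), near-black lining 17 mm thick, 54 wide, 60 high on its +y face, both flush at the bottom; origin at mid thickness of the backing plate, at its underside, z up; the middle of the whole thickness is 8.5 mm along +y. Starts upright in the holder. 0.33 kg. May be absent
- bush_1: bronze flanged bush standing on its flange: flange 50 mm diameter x 6 mm at the bottom, above it a plain 34 mm diameter barrel up to 48 mm height; origin at the centre of the flange's underside, z up. About 0.28 kg. May be absent
- bush_2: bronze flanged bush standing on its flange: flange 50 mm diameter x 6 mm at the bottom, above it a plain 34 mm diameter barrel up to 48 mm height; origin at the centre of the flange's underside, z up. About 0.28 kg. May be absent
- bush_3: bronze flanged bush standing on its flange: flange 50 mm diameter x 6 mm at the bottom, above it a plain 34 mm diameter barrel up to 48 mm height; origin at the centre of the flange's underside, z up. About 0.28 kg. May be absent
- holder: yellow plastic pad holder, fixed, 100 x 220 mm (x, y); pads stand on its floor, 8 mm up, in a row along y, linings to +y, places 54 mm apart (32 mm or more of free gap between pads); combs 34 mm high, 30 to 46 mm either side of the middle line, hold the bare ends of the backing plates in 8 mm grooves: lift a pad straight up. Origin under its centre
- gauge: plain steel thickness gauge, fixed: solid block 100 x 198 x 36 mm (x, y, z) with a row of four slots milled through along x, open at both ends, 25, 20, 15 and 10 mm wide counted along +y, 32 mm of steel between them; slot floors 8 mm above the counter, mouths bevelled 4 mm at 45 degrees on both sides. Origin under its centre
- slot_d (a point): centre of the floor of the gauge's 25 mm slot, 28 mm below the block's top; x along the slot, y across it, z up
- slot_c (a point): centre of the floor of the gauge's 20 mm slot, 28 mm below the block's top; x along the slot, y across it, z up
- slot_b (a point): centre of the floor of the gauge's 15 mm slot, 28 mm below the block's top; x along the slot, y across it, z up
- slot_a (a point): centre of the floor of the gauge's 10 mm slot, 28 mm below the block's top; x along the slot, y across it, z up
- crate: low plywood crate, fixed, 136 x 136 x 24 mm, walls and floor 4 mm thick, divided by a cross of 4 mm partitions of the walls' height into 2 x 2 cells of 62 x 62 mm, cell centres 33 mm either way from the middle along x and y; origin under its centre
- isolator: grey switch box of the dust extractor, fixed, 90 x 90 x 66 mm (x, y, z), with a snap-over toggle lever in a slot on top that swings along its x; a black cable gland sits on its +x side. Origin under its centre
- toggle (a joint): angle of the toggle lever from upright: -0.3 off (leaning to the box's -x), +0.3 on (leaning to its +x, the gland side), where it meets hard stops. Past 0 it snaps over to the other side by itself; 1 to 2 N at the tip moves it. Pivot inside the box on its z axis, 12 mm above the counter; lever 110 mm from pivot to tip (tip 117 mm above the counter), its last 20 mm a black grip 16 mm in diameter
- toggle_tip (a point): top end of the toggle lever
- weight: square iron weight, 60 x 60 x 42 mm with a low handle to 56 mm, origin at its underside's centre; leave alone
- drift: copper drift, a round bar 16 mm in diameter and 140 mm long lying along its x; leave alone
- spanner: steel spanner lying flat; leave alone
- brush: hand brush lying flat; leave alone
- grease_tin: round steel grease tin, 68 mm in diameter, 75 mm high; leave alone
Things that resemble listed ones, but are neither listed nor needed, are in the scene too. Several things have the shape of the crate; the one meant has the colours described above.

How it is judged:
On the way, in this order (a step that is already met when the one before it is completed fails the run):
1. the extractor is switched on (value of joint toggle above 0.22 rad), for 0.2 s.
2. with the extractor still on, every pad is down in its slot and every bush stands in a cell of the crate (value of joint toggle above 0.22 rad and y of pad_a in the frame of slot_a between -0.015 and 0.015 m and x of pad_a in the frame of slot_a between -0.03 and 0.03 m and z of pad_a in the frame of slot_a below 0.005 m and angle between each of pad_a, pad_b, pad_c, pad_d's own z axis and vertical below 0.2 rad and y of pad_b in the frame of slot_b between -0.015 and 0.015 m and x of pad_b in the frame of slot_b between -0.03 and 0.03 m and z of pad_b in the frame of slot_b below 0.005 m and y of pad_c in the frame of slot_c between -0.015 and 0.015 m and x of pad_c in the frame of slot_c between -0.03 and 0.03 m and z of pad_c in the frame of slot_c below 0.005 m and y of pad_d in the frame of slot_d between -0.015 and 0.015 m and x of pad_d in the frame of slot_d between -0.03 and 0.03 m and z of pad_d in the frame of slot_d below 0.005 m and x of bush_1 in the frame of crate between -0.064 and 0.064 m and y of bush_1 in the frame of crate between -0.064 and 0.064 m and z of each of bush_1, bush_2, bush_3 in the frame of crate below 0.008 m and angle between each of bush_1, bush_2, bush_3's own z axis and vertical below 0.15 rad and x of bush_2 in the frame of crate between -0.064 and 0.064 m and y of bush_2 in the frame of crate between -0.064 and 0.064 m and x of bush_3 in the frame of crate between -0.064 and 0.064 m and y of bush_3 in the frame of crate between -0.064 and 0.064 m), for 0.3 s.
3. the extractor is switched off again (value of joint toggle below -0.22 rad), for 0.2 s.
At the end, for the whole second after the job is handed in: toggle off (below -0.22 rad); every pad at rest in its own slot (7 mm pad in 10 mm slot, 12 in 15, 17 in 20, 22 in 25), within 5 mm of the slot floor, 30 mm of its middle lengthwise and 0.2 rad of upright; every bush at rest flange down, within 0.15 rad of upright, on a crate cell's floor (4 mm) (value of joint toggle below -0.22 rad and y of pad_a in the frame of slot_a between -0.015 and 0.015 m and x of pad_a in the frame of slot_a between -0.03 and 0.03 m and z of pad_a in the frame of slot_a below 0.005 m and angle between each of pad_a, pad_b, pad_c, pad_d's own z axis and vertical below 0.2 rad and y of pad_b in the frame of slot_b between -0.015 and 0.015 m and x of pad_b in the frame of slot_b between -0.03 and 0.03 m and z of pad_b in the frame of slot_b below 0.005 m and y of pad_c in the frame of slot_c between -0.015 and 0.015 m and x of pad_c in the frame of slot_c between -0.03 and 0.03 m and z of pad_c in the frame of slot_c below 0.005 m and y of pad_d in the frame of slot_d between -0.015 and 0.015 m and x of pad_d in the frame of slot_d between -0.03 and 0.03 m and z of pad_d in the frame of slot_d below 0.005 m and x of bush_1 in the frame of crate between -0.064 and 0.064 m and y of bush_1 in the frame of crate between -0.064 and 0.064 m and z of each of bush_1, bush_2, bush_3 in the frame of crate below 0.008 m and angle between each of bush_1, bush_2, bush_3's own z axis and vertical below 0.15 rad and x of bush_2 in the frame of crate between -0.064 and 0.064 m and y of bush_2 in the frame of crate between -0.064 and 0.064 m and x of bush_3 in the frame of crate between -0.064 and 0.064 m and y of bush_3 in the frame of crate between -0.064 and 0.064 m and linear speed of each of pad_a, pad_b, pad_c, pad_d, bush_1, bush_2, bush_3 below 0.03 m/s); the robot touches nothing.
It fails at once if a pad is handled while the extractor is off (value of joint toggle below 0 rad and (contact force between the fingers and pad_a above 1 N or contact force between the fingers and pad_b above 1 N or contact force between the fingers and pad_c above 1 N or contact force between the fingers and pad_d above 1 N)).
It fails at once if one of the other things (weight, drift, spanner, brush, grease tin) is shifted by more than 4 cm (distance of any of weight, drift, spanner, brush, grease_tin from where it was at the start of the episode above 0.04 m).
Of pad_a, pad_b, pad_c, pad_d only 3 to 4 are there at a start; the rules pass over those that are not, and their reading is None.
Of bush_1, bush_2, bush_3 only 2 to 3 are there at a start; the rules pass over those that are not, and their reading is None.
At some moment in a run one of bush_1, bush_2, bush_3 may be knocked a few centimetres aside while the robot is not near it.
It also fails if it takes over 208 s, if anything falls off the work surface, if the arm or the gripper's body presses on something with over 40 N, if the wrist force passes 120 N, or if a joint passes its speed limit or range.

## Working session

There is one attempt and no reset: what is moved stays moved. The work goes in short steps, Python scripts to look and compute and a tool call to move; the robot and the scene stay as the last step left them, time stands still between calls to the robot, and variables do not carry over. Pictures are saved under pics/ and viewed, at most 14 in all, crops included, and the job is handed in when it is done.

Besides the shell and the picture viewer there is one more tool, called by a JSON object that holds its "op" and its "data". carry_out: Moves the arm, as the interface text tells. Its arguments: {"type":"object","properties":{"steps":{"type":"array","items":{"type":"array"}}},"required":["steps"]}

```bash
ls; mkdir -p pics; cat > h.py <<'E'
import numpy as np, cv2
from bench import robot
def snap(n,save=None):
    s=robot.snapshot(n)
    if save: cv2.imwrite('pics/'+save+'.png',s['image'][:,:,::-1])
    return s
def cloud(s):
    h,w=s['z_map'].shape
    u,v=np.meshgrid(np.arange(w),np.arange(h))
    p=cv2.undistortPoints(np.stack([u,v],-1).reshape(-1,1,2).astype(np.float64),s['mtx'],np.array(s['D'])).reshape(h,w,2)
    z=s['z_map']; c=np.dstack([p*z[...,None],z])
    X=(c-np.array(s['t']))@np.array(s['R'])
    X[z==0]=np.nan
    return X
E
python3 - <<'E'
from h import *
for n in('top','side'):
    s=snap(n,n+'0'); X=cloud(s); np.savez(n+'0.npz',X=X,im=s['image'])
    print(n,-np.array(s['R']).T@s['t'],s['mtx'][0])
    for v in range(20,400,60): print([tuple(np.round(X[v,u],2)) for u in range(40,640,140)])
print(robot.get_obs())
E
```

```text
pics
top [0.39013367 0.01795254 1.17087066] [372.30758166   0.         322.69431481]
[(np.float64(1.56), np.float64(1.6), np.float64(-0.72)), (np.float64(1.52), np.float64(0.78), np.float64(-0.75)), (np.float64(1.5), np.float64(0.01), np.float64(-0.75)), (np.float64(1.51), np.float64(-0.77), np.float64(-0.75)), (np.float64(1.55), np.float64(-1.62), np.float64(-0.75))]
[(np.float64(1.21), np.float64(1.58), np.float64(-0.74)), (np.float64(0.87), np.float64(0.47), np.float64(0.0)), (np.float64(0.83), np.float64(0.01), np.float64(0.08)), (np.float64(0.86), np.float64(-0.45), np.float64(0.0)), (np.float64(1.19), np.float64(-1.57), np.float64(-0.75))]
[(np.float64(0.87), np.float64(1.56), np.float64(-0.75)), (np.float64(0.65), np.float64(0.44), np.float64(0.08)), (np.float64(0.66), np.float64(0.02), np.float64(-0.0)), (np.float64(0.66), np.float64(-0.44), np.float64(0.0)), (np.float64(0.71), np.float64(-1.1), np.float64(-0.21))]
[(np.float64(0.49), np.float64(1.08), np.float64(-0.16)), (np.float64(0.48), np.float64(0.46), np.float64(-0.0)), (np.float64(0.47), np.float64(0.02), np.float64(0
[... 3030 characters left out ...]
64(-0.75))]
{'time': 0.1, 'joint_positions': array([ 1.24088930e+00,  8.78952458e-02,  1.37207059e+00,  1.42105917e-05,
        1.68358220e+00, -1.03150376e-01]), 'qvel': array([-0.00018554, -0.00122439, -0.00298973,  0.00053854, -0.00155962,
        0.00011421]), 'joint_torque': array([ 1.83424745e-03, -3.41253126e+01, -3.03301370e+01,  7.19982921e-02,
        3.04565358e-02, -1.01159005e-04]), 'tool_pos': array([0.12352141, 0.53546054, 0.20442998]), 'ee_rot': array([-3.13964911e+00, -2.15389588e-04,  2.91483738e+00]), 'wrist_force': array([-0.0074169 ,  0.1374855 ,  0.08689073]), 'wrist_torque': array([0.01150573, 0.0413331 , 0.00566745]), 'finger_force': 0.0, 'width': 0.09379981959012594}
```

View pics/top0.png

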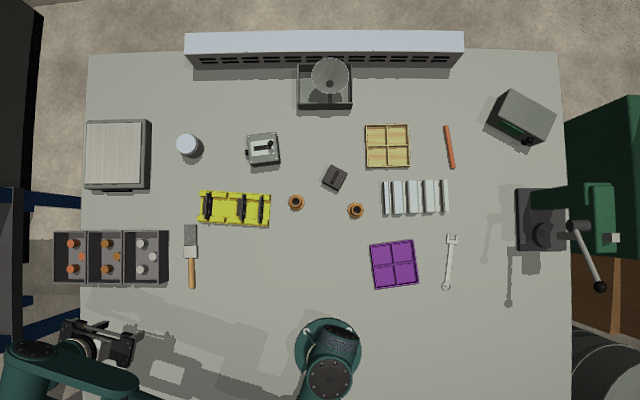

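View pics/side0.png

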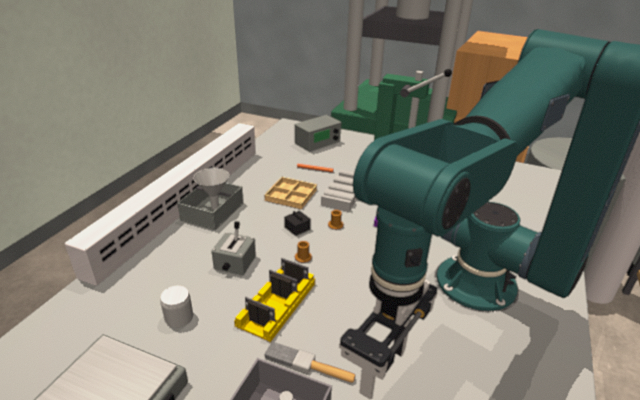

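The top view shows the isolator at (263,148), the yellow holder at (234,208) with three pads, bushes at (296,202) and (356,210), the plywood crate at (387,146) and the gauge at (415,197). The purple crate at (394,264) is a decoy. The side view agrees, so next I'll measure.

```bash
cat > m.py <<'E'
from h import *
d=np.load('top0.npz');X=d['X'];im=d['im']
def reg(n,u0,u1,v0,v1,z0,z1,show=True):
    m=np.zeros(X.shape[:2],bool);m[v0:v1,u0:u1]=1
    m&=(X[...,2]>z0)&(X[...,2]<z1)
    P=X[m]
    r=cv2.minAreaRect((P[:,:2]*1000).astype(np.float32))
    print(n,len(P),'ctr',np.round(r[0],1),'size',np.round(r[1],1),'ang',round(r[2],2),'med',np.round(np.median(P,0)*1000,1),'mean',np.round(P.mean(0)*1000,1))
    return P
reg('holder',190,280,180,235,.004,.045)
for a,b in((195,222),(224,252),(252,275)): reg('pad',a,b,180,235,.055,.1)
for a,b in((285,308),(345,368)): 
    reg('bushlow',a,b,190,222,.003,.02); reg('bushtop',a,b,190,222,.035,.07)
reg('crate',355,420,115,175,.012,.04)
reg('gauge',375,455,170,220,.026,.05)
reg('iso',240,285,125,175,.055,.075)
reg('lever',240,285,125,175,.08,.14)
reg('lever tip',240,285,125,175,.105,.14)
a=im[115:240,185:325,::-1]; b=im[115:240,335:475,::-1]
cv2.imwrite('pics/crop0.png',np.vstack([cv2.resize(c,None,fx=2.35*1,fy=2.35,interpolation=cv2.INTER_CUBIC) for c in(a,b)]))
cv2.imwrite('pics/crop0.png',np.hstack([cv2.resize(c,(400,357),interpolation=cv2.INTER_CUBIC) for c in(a,b)]))
E
python3 m.py
```

```text
holder 2124 ctr [451.4 288.8] size [284.  170.7] ang 89.51 med [444.8 294.2  12.1] mean [445.4 289.2  18.7]
pad 124 ctr [452.3 364.3] size [14.  78.9] ang 85.4 med [451.3 361.3  68.3] mean [451.4 362.1  67. ]
pad 132 ctr [447.5 256.8] size [17.6 77.6] ang 88.6 med [444.2 255.8  68.9] mean [444.9 255.8  68.3]
pad 77 ctr [440.8 200.6] size [ 7.4 77.5] ang 85.31 med [441.  199.3  68.8] mean [441.4 199.8  67.9]
bushlow 178 ctr [453.8  93.7] size [69.2 97.8] ang 89.73 med [458.3  93.6   4.9] mean [458.8  94.4   5.9]
bushtop 58 ctr [463.1  93.6] size [32.9 30.4] ang 0.8 med [463.3  93.7  48.3] mean [463.1  93.7  48.1]
bushlow 168 ctr [451.6 -95. ] size [69.7 97.8] ang 89.24 med [440.3 -91.3   4.9] mean [442.4 -92.9   6. ]
bushtop 57 ctr [435.5 -90.4] size [30.9 30.4] ang 88.47 med [435.7 -90.7  48.1] mean [436.2 -90.5  47.9]
crate 483 ctr [ 639.9 -195.4] size [138.1 138.6] ang 1.26 med [ 639.3 -194.8   22. ] mean [ 641.2 -196.9   21.3]
gauge 1412 ctr [ 476.2 -278. ] size [100.8 199.1] ang 1.8 med [ 476.1 -267.    35.8] mean [ 475.8 -271.7   35.6]
iso 837 ctr [625.7 190.7] size [90.9 88.2] ang 6.91 med [621.9 190.7  67.3] mean [623.9 190.5  67.2]
lever 34 ctr [628.1 162.5] size [15.8 17.6] ang 63.0 med [626.9 162.4 116.5] mean [627.2 162.8 112.8]
lever tip 29 ctr [629.1 162. ] size [15.2 15.5] ang 83.81 med [627.3 162.4 117.3] mean [627.9 161.7 116.3]
```

View pics/crop0.png

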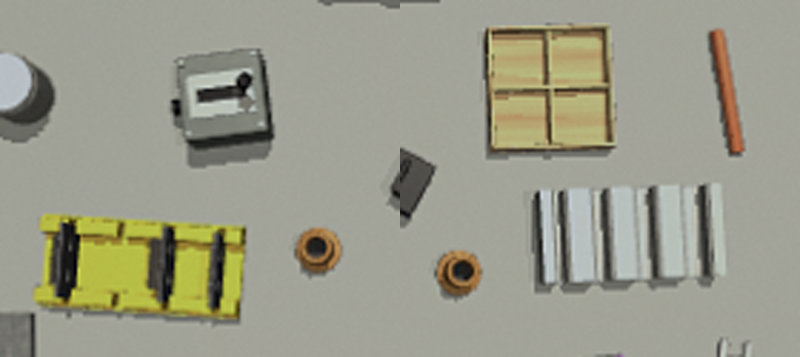

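The crop shows the gland on the left, so box +x is about world +y. The lever leans to −y, which is off. Next I'll measure the gauge slots and pad profiles precisely.

```bash
cat > m2.py <<'E'
from h import *
d=np.load('top0.npz');X=d['X']
def pts(u0,u1,v0,v1,z0,z1):
    P=X[v0:v1,u0:u1].reshape(-1,3);P=P[(P[:,2]>z0)&(P[:,2]<z1)];return P*1000
# gauge
P=pts(375,455,170,222,.033,.039)
r=cv2.minAreaRect(P[:,:2].astype(np.float32));print(r)
a=np.deg2rad(r[2]); ey=np.array([-np.sin(a),np.cos(a)]); ex=np.array([np.cos(a),np.sin(a)])
c=np.array(r[0]); q=(P[:,:2]-c)@ey
h,e=np.histogram(q,np.arange(-104,106,4)); print(list(zip(e[:-1].astype(int),h)))
# pads
for (u0,u1) in((195,222),(224,252),(252,275)):
    P=pts(u0,u1,185,232,.055,.08)
    Q=P[P[:,2]>60]
    hi=P[P[:,2]>64]
    print('pad',len(hi))
    for z0,z1 in((60,64),(64,67.2),(67.2,69),(69,74)):
        S=P[(P[:,2]>=z0)&(P[:,2]<z1)]
        if len(S)>4: print(z0,len(S),'x',np.round([S[:,0].min(),S[:,0].max()]),'y',np.round(np.percentile(S[:,1],[0,25,50,75,100])), 'slope',np.round(np.polyfit(S[:,0],S[:,1],1),3))
# holder from yellow colour
im=d['im'].astype(int);m=(im[...,0]>120)&(im[...,1]>100)&(im[...,2]<80);m[:180]=0;m[235:]=0;m[:,:190]=0;m[:,280:]=0
P=X[m]*1000;P=P[P[:,2]<40]
print('holder',cv2.minAreaRect(P[:,:2].astype(np.float32)),len(P))
E
python3 m2.py
```

```text
((476.28399658203125, -278.0086975097656), (100.6718978881836, 199.19956970214844), 1.6402980089187622)
[(np.int64(-104), np.int64(0)), (np.int64(-100), np.int64(32)), (np.int64(-96), np.int64(36)), (np.int64(-92), np.int64(30)), (np.int64(-88), np.int64(38)), (np.int64(-84), np.int64(12)), (np.int64(-80), np.int64(0)), (np.int64(-76), np.int64(0)), (np.int64(-72), np.int64(0)), (np.int64(-68), np.int64(0)), (np.int64(-64), np.int64(0)), (np.int64(-60), np.int64(2)), (np.int64(-56), np.int64(27)), (np.int64(-52), np.int64(33)), (np.int64(-48), np.int64(34)), (np.int64(-44), np.int64(32)), (np.int64(-40), np.int64(36)), (np.int64(-36), np.int64(37)), (np.int64(-32), np.int64(32)), (np.int64(-28), np.int64(6)), (np.int64(-24), np.int64(0)), (np.int64(-20), np.int64(0)), (np.int64(-16), np.int64(0)), (np.int64(-12), np.int64(0)), (np.int64(-8), np.int64(19)), (np.int64(-4), np.int64(35)), (np.int64(0), np.int64(36)), (np.int64(4), np.int64(32)), (np.int64(8), np.int64(35)), (np.int64(12), np.int64(34)), (np.int64(16), np.int64(27)), (np.int64(20), np.int64(39)), (np.int64(24), np.int64(
[... 1001 characters left out ...]
4 x [418. 474.] y [248. 257. 260. 263. 266.] slope [-1.80000e-02  2.67196e+02]
67.2 36 x [421. 486.] y [247. 253. 256. 260. 265.] slope [-9.40000e-02  2.98335e+02]
69 57 x [409. 486.] y [249. 250. 255. 259. 265.] slope [-4.60000e-02  2.75963e+02]
pad 64
60 7 x [405. 477.] y [195. 197. 198. 199. 203.] slope [-6.00000e-02  2.24784e+02]
64 12 x [402. 477.] y [197. 200. 202. 203. 206.] slope [-7.40000e-02  2.34249e+02]
67.2 14 x [402. 465.] y [196. 199. 200. 205. 206.] slope [-1.08000e-01  2.47356e+02]
69 34 x [405. 479.] y [196. 199. 199. 202. 202.] slope [-6.10000e-02  2.26829e+02]
holder ((447.4342041015625, 287.31439208984375), (221.64389038085938, 99.48812103271484), 85.46902465820312) 1556
```

Gauge slots d, c, b, a run toward +y with gauge yaw 1.6°. The holder is at yaw −4.5°. Next is the planner helper and the toggle moves.

```bash
cat > plan.py <<'E'
from h import *
from scipy.spatial.transform import Rotation as Ro
def plan(*wps):
    "wps: (x,y,z mm, yaw deg) world -> tool shift (m), roll units, from the present pose"
    o=robot.get_obs(); p=np.array(o['tool_pos']); R=Ro.from_euler('xyz',o['ee_rot']); yaw=np.rad2deg(o['ee_rot'][2])
    print('at',np.round(p*1000,1),'yaw',round(yaw,2),'w',round(o['width']*1000,1),'t',round(o['time'],2))
    for w in wps:
        s=R.inv().apply(np.array(w[:3])/1000-p); dr=-((w[3]-yaw+180)%360-180)/10
        print(w,'->',np.round(s,4).tolist(),round(dr,2),'q1..q6 est',round(np.arctan2(w[1],w[0])+np.pi/2-np.deg2rad(w[3]),2))
E
python3 - <<'E'
from plan import *
plan((634,116,180,186.9),(634,116,98,186.9),(624,198,98,186.9),(624,198,180,186.9))
d=np.load('top0.npz');X=d['X']*1000
for (u0,u1) in((195,222),(224,252),(252,275)):
    P=X[185:232,u0:u1].reshape(-1,3);P=P[(P[:,2]>64)&(P[:,2]<80)]
    v=P[:,1]+.0785*(P[:,0]-447)
    h,e=np.histogram(v,np.arange(np.floor(v.min()),v.max()+1,1.5)); print(list(zip(e.round(1),h)))
E
```

```text
at [123.5 535.5 204.4] yaw 167.01 w 93.8 t 0.1
(634, 116, 180, 186.9) -> [-0.5917, -0.2939, 0.0249] -1.99 q1..q6 est -1.51
(634, 116, 98, 186.9) -> [-0.5917, -0.2938, 0.1069] -1.99 q1..q6 est -1.51
(624, 198, 98, 186.9) -> [-0.5636, -0.2161, 0.1067] -1.99 q1..q6 est -1.38
(624, 198, 180, 186.9) -> [-0.5635, -0.2163, 0.0247] -1.99 q1..q6 est -1.38
[(np.float64(357.0), np.int64(8)), (np.float64(358.5), np.int64(20)), (np.float64(360.0), np.int64(15)), (np.float64(361.5), np.int64(9)), (np.float64(363.0), np.int64(8)), (np.float64(364.5), np.int64(6)), (np.float64(366.0), np.int64(11)), (np.float64(367.5), np.int64(7)), (np.float64(369.0), np.int64(11)), (np.float64(370.5), np.int64(3))]
[(np.float64(248.0), np.int64(10)), (np.float64(249.5), np.int64(14)), (np.float64(251.0), np.int64(15)), (np.float64(252.5), np.int64(10)), (np.float64(254.0), np.int64(11)), (np.float64(255.5), np.int64(7)), (np.float64(257.0), np.int64(11)), (np.float64(258.5), np.int64(6)), (np.float64(260.0), np.int64(10)), (np.float64(261.5), np.int64(8)), (np.float64(263.0), np.int64(12)), (np.float64(264.5), np.int64(5))]
[(np.float64(196.0), np.int64(14)), (np.float64(197.5), np.int64(13)), (np.float64(199.0), np.int64(13)), (np.float64(200.5), np.int64(11)), (np.float64(202.0), np.int64(9))]
```

{"op": "carry_out", "data": {"steps": [[[-0.592,-0.294,0.025],-2,1],[[-0.592,-0.294,0.025],-2,1],[[-0.592,-0.294,0.025],-2,1],[[-0.592,-0.294,0.025],-2,1],[[-0.592,-0.294,0.025],-2,1],[[-0.592,-0.294,0.025],-2,1],[[-0.592,-0.294,0.025],-2,1],[[-0.592,-0.294,0.025],-2,1],[[-0.592,-0.294,0.025],-2,1],[[-0.592,-0.294,0.025],-2,1]]}}

```text
time: 1.35
tool_pos: [0.6002, 0.1439, 0.1815]
ee_rot: [3.141, -0.001, -3.019]
wrist_force: [0.7, 0.0, -0.2]
width: 0.0009
finger_force: 0.0
```

{"op": "carry_out", "data": {"steps": [[[0,0,0],0,1],[[0,0,0],0,1],[[0,0,0],0,1]]}}

```text
time: 1.72
tool_pos: [0.5982, 0.1466, 0.1825]
ee_rot: [3.141, 0.0, -3.018]
wrist_force: [0.8, 0.7, 0.2]
width: 0.0005
finger_force: 0.0
```

```bash
python3 - <<'E'
from plan import *
plan((634,116,98,186.9),(624,198,98,186.9),(624,198,180,186.9))
E
```

```text
at [598.2 146.6 182.5] yaw -172.89 w 0.5 t 1.73
(634, 116, 98, 186.9) -> [-0.0318, -0.0349, 0.0845] 0.02 q1..q6 est -1.51
(624, 198, 98, 186.9) -> [-0.032, 0.0477, 0.0846] 0.02 q1..q6 est -1.38
(624, 198, 180, 186.9) -> [-0.032, 0.0478, 0.0026] 0.02 q1..q6 est -1.38
```

{"op": "carry_out", "data": {"steps": [[[-0.032,-0.035,0.0],0,1],[[-0.032,-0.035,0.0],0,1],[[-0.032,-0.035,0.045],0,1],[[-0.032,-0.035,0.085],0,1],[[-0.032,-0.035,0.085],0,1],[[-0.032,-0.015,0.085],0,1],[[-0.032,0.005,0.085],0,1],[[-0.032,0.025,0.085],0,1],[[-0.032,0.045,0.085],0,1],[[-0.032,0.048,0.085],0,1]]}}

```text
time: 2.98
tool_pos: [0.6247, 0.199, 0.0974]
ee_rot: [3.141, 0.0, -3.017]
wrist_force: [-0.8, 0.2, 0.7]
width: 0.0005
finger_force: 0.1
```

{"op": "carry_out", "data": {"steps": [[[0,0,0],0,1],[[0,0,0],0,1],[[0,-0.02,0],0,1],[[0,-0.02,-0.06],0,0],[[0,-0.02,-0.1],0,0],[[0,-0.02,-0.1],0,0]]}}

```text
time: 3.72
tool_pos: [0.63, 0.1755, 0.2028]
ee_rot: [3.141, 0.01, -3.021]
wrist_force: [0.0, -0.6, -0.4]
width: 0.027
finger_force: 0.0
```

```bash
python3 - <<'E'
from plan import *
s=snap('side','side1');X=cloud(s)
cv2.imwrite('pics/side1c.png',cv2.resize(s['image'][180:340,170:360,::-1],None,fx=3,fy=3,interpolation=cv2.INTER_CUBIC))
# finger opening at jaw 0, pad approach (pad 1)
plan((453,364,150,175.5),(453,364,42,175.5))
E
```

```text
at [628.7 175.5 199.5] yaw -173.1 w 30.9 t 3.77
(453, 364, 150, 175.5) -> [0.152, 0.2082, 0.0488] 1.14 q1..q6 est -0.82
(453, 364, 42, 175.5) -> [0.1525, 0.2082, 0.1568] 1.14 q1..q6 est -0.82
```

View pics/side1c.png

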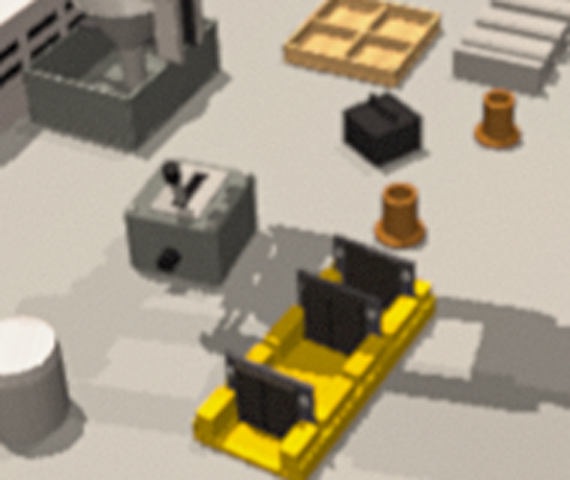

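The lever now leans toward the gland, so the extractor is on. The linings face +y. Next, pad 1 (y≈364).

{"op": "carry_out", "data": {"steps": [[[0.152,0.208,0.049],1.1,0.25],[[0.152,0.208,0.049],1.1,0.25],[[0.152,0.208,0.049],1.1,0.25],[[0.152,0.208,0.049],1.1,0.25],[[0.152,0.208,0.049],1.1,0.25],[[0.152,0.208,0.049],1.1,0.25],[[0.152,0.208,0.049],1.1,0.25],[[0.152,0.208,0.049],1.1,0.25]]}}

```text
time: 4.78
tool_pos: [0.4526, 0.3638, 0.1484]
ee_rot: [3.142, 0.001, 3.069]
wrist_force: [-0.4, 0.4, -0.8]
width: 0.0354
finger_force: 0.0
```

```bash
python3 - <<'E'
from plan import *
plan((453,364,42,175.5))
E
```

```text
at [452.6 363.8 148.4] yaw 175.87 w 35.4 t 4.78
(453, 364, 42, 175.5) -> [-0.0003, 0.0002, 0.1064] 0.04 q1..q6 est -0.82
```

{"op": "carry_out", "data": {"steps": [[[0,0,0.05],0,0.25],[[0,0,0.09],0,0.25],[[0,0,0.106],0,0.25],[[0,0,0.106],0,0.25],[[0,0,0.106],0,1],[[0,0,0.106],0,1],[[0,0,0.106],0,1],[[0,0,0.106],0,1],[[0,0,0.106],0,1]]}}

```text
time: 5.9
tool_pos: [0.4521, 0.3651, 0.0438]
ee_rot: [3.141, 0.002, 3.072]
wrist_force: [-1.3, -2.0, 5.9]
width: 0.012
finger_force: 30.0
```

{"op": "carry_out", "data": {"steps": [[[0,0,-0.04],0,1],[[0,0,-0.08],0,1],[[0,0,-0.106],0,1],[[0,0,-0.106],0,1]]}}

```text
time: 6.4
tool_pos: [0.452, 0.366, 0.15]
ee_rot: [3.138, 0.003, 3.072]
wrist_force: [-0.7, 0.3, -3.3]
width: 0.012
finger_force: 30.0
```

```bash
python3 - <<'E'
from plan import *
plan((475,-244.5,145,181.64))
E
```

```text
at [452. 366. 150.] yaw 176.03 w 12.0 t 6.4
(475, -244.5, 145, 181.64) -> [-0.0652, -0.6074, 0.0033] -0.56 q1..q6 est -2.07
```

{"op": "carry_out", "data": {"steps": [[[-0.065,-0.607,0.003],-0.56,1],[[-0.065,-0.607,0.003],-0.56,1],[[-0.065,-0.607,0.003],-0.56,1],[[-0.065,-0.607,0.003],-0.56,1],[[-0.065,-0.607,0.003],-0.56,1],[[-0.065,-0.607,0.003],-0.56,1],[[-0.065,-0.607,0.003],-0.56,1],[[-0.065,-0.607,0.003],-0.56,1],[[-0.065,-0.607,0.003],-0.56,1],[[-0.065,-0.607,0.003],-0.56,1]]}}

```text
time: 7.65
tool_pos: [0.4724, -0.2466, 0.1421]
ee_rot: [3.139, -0.003, -3.115]
wrist_force: [0.9, 0.5, -2.2]
width: 0.0118
finger_force: 30.0
```

```bash
python3 - <<'E'
from plan import *
plan((475,-244.5,85,181.64))
E
```

```text
at [ 472.4 -246.6  142.1] yaw -178.48 w 11.8 t 7.65
(475, -244.5, 85, 181.64) -> [-0.0029, 0.0019, 0.0571] -0.01 q1..q6 est -2.07
```

{"op": "carry_out", "data": {"steps": [[[-0.002,0.001,0.03],0,1],[[-0.002,0.001,0.05],0,1],[[-0.002,0.001,0.05],0,1],[[-0.002,0.001,0.05],0,1]]}}

```text
time: 8.15
tool_pos: [0.4756, -0.2436, 0.0947]
ee_rot: [3.141, -0.001, -3.113]
wrist_force: [0.8, -0.3, -2.5]
width: 0.0118
finger_force: 30.0
```

```bash
python3 - <<'E'
from plan import *
plan((475,-244.5,44,181.64),(475,-244.5,94,181.64))
s=snap('top','ins1');X=cloud(s);P=X[165:225,370:460].reshape(-1,3)*1000
g=P[(P[:,2]>33)&(P[:,2]<39)]; print(cv2.minAreaRect(g[:,:2].astype(np.float32)))
E
```

```text
at [ 475.6 -243.6   94.7] yaw -178.37 w 11.8 t 8.15
(475, -244.5, 44, 181.64) -> [0.0006, -0.0009, 0.0507] -0.0 q1..q6 est -2.07
(475, -244.5, 94, 181.64) -> [0.0006, -0.0009, 0.0007] -0.0 q1..q6 est -2.07
((475.6579284667969, -277.49884033203125), (98.0253677368164, 198.24208068847656), 0.7630107402801514)
```

{"op": "carry_out", "data": {"steps": [[[0,-0.001,0.015],0,1],[[0,-0.001,0.022],0,1],[[0,-0.001,0.029],0,1],[[0,-0.001,0.036],0,1],[[0,-0.001,0.043],0,1],[[0,-0.001,0.049],0,1],[[0,-0.001,0.049],0,1],[[0,-0.001,0.049],0,1]]}}

```text
time: 9.2
tool_pos: [0.476, -0.2451, 0.0464]
ee_rot: [-3.141, 0.0, -3.114]
wrist_force: [0.0, -0.2, -2.1]
width: 0.0119
finger_force: 30.0
```

{"op": "carry_out", "data": {"steps": [[[0,0,0.002],0,1],[[0,0,0.002],0,0.4],[[0,0,0.002],0,0.4],[[0,0,0.002],0,0.4],[[0,0,-0.03],0,0.4],[[0,0,-0.08],0,0.3],[[0,0,-0.1],0,0.3],[[0,0,-0.1],0,0.3]]}}

```text
time: 10.2
tool_pos: [0.477, -0.2458, 0.1487]
ee_rot: [-3.139, 0.004, -3.114]
wrist_force: [0.4, 0.7, 0.3]
width: 0.033
finger_force: 0.0
```

```bash
python3 - <<'E'
from plan import *
plan((445.5,257.5,150,175.5))
s=snap('side','p1')
cv2.imwrite('pics/p1c.png',cv2.resize(s['image'][150:330,200:400,::-1],None,fx=3,fy=3,interpolation=cv2.INTER_CUBIC))
E
```

```text
at [ 477.  -245.8  148.7] yaw -178.39 w 33.0 t 10.2
(445.5, 257.5, 150, 175.5) -> [0.0174, 0.504, -0.0028] 0.61 q1..q6 est -0.97
```

View pics/p1c.png

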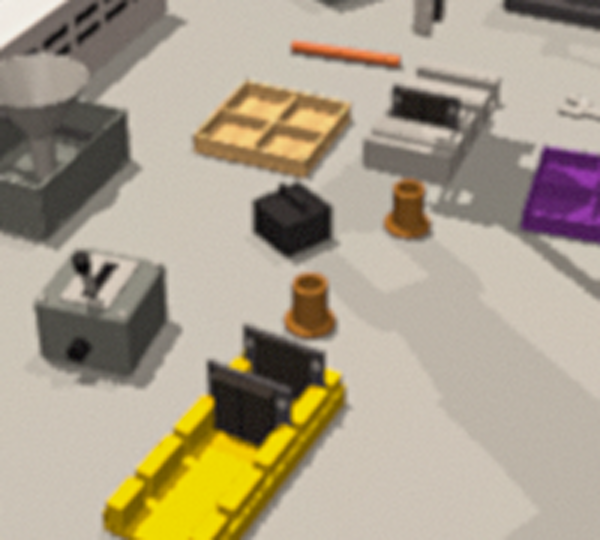

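The pad stands in slot b at (427,105) and the toggle is still on. Pad 2 next.

{"op": "carry_out", "data": {"steps": [[[0.017,0.504,-0.003],0.6,0.2],[[0.017,0.504,-0.003],0.6,0.2],[[0.017,0.504,-0.003],0.6,0.2],[[0.017,0.504,-0.003],0.6,0.2],[[0.017,0.504,-0.003],0.6,0.2],[[0.017,0.504,-0.003],0.6,0.2],[[0.017,0.504,-0.003],0.6,0.2],[[0.017,0.504,-0.003],0.6,0.2],[[0.017,0.504,-0.003],0.6,0.2],[[0.017,0.504,-0.003],0.6,0.2]]}}

```text
time: 11.5
tool_pos: [0.4438, 0.2578, 0.1474]
ee_rot: [-3.139, -0.003, 3.066]
wrist_force: [0.7, 0.1, 0.2]
width: 0.0377
finger_force: 0.0
```

{"op": "carry_out", "data": {"steps": [[[0,0,0],0,0.2],[[0,0,0],0,0.2]]}}

```text
time: 11.75
tool_pos: [0.445, 0.2569, 0.1491]
ee_rot: [-3.141, -0.0, 3.062]
wrist_force: [-0.7, -0.5, 0.9]
width: 0.0375
finger_force: 0.0
```

```bash
python3 - <<'E'
from plan import *
plan((445.5,257.5,43,175.5))
E
```

```text
at [445.  256.9 149.1] yaw 175.46 w 37.5 t 11.75
(445.5, 257.5, 43, 175.5) -> [-0.0004, 0.0007, 0.1061] -0.0 q1..q6 est -0.97
```

{"op": "carry_out", "data": {"steps": [[[0,0,0.05],0,0.2],[[0,0,0.09],0,0.2],[[0,0,0.106],0,0.2],[[0,0,0.106],0,0.2],[[0,0,0.106],0,1],[[0,0,0.106],0,1],[[0,0,0.106],0,1],[[0,0,0.106],0,1],[[0,0,0.106],0,1]]}}

```text
time: 12.88
tool_pos: [0.4458, 0.2588, 0.0449]
ee_rot: [3.14, 0.003, 3.065]
wrist_force: [0.2, -1.6, 6.0]
width: 0.017
finger_force: 30.0
```

{"op": "carry_out", "data": {"steps": [[[0,0,0],0,1],[[0,0,-0.04],0,1],[[0,0,-0.08],0,1],[[0,0,-0.106],0,1],[[0,0,-0.106],0,1]]}}

```text
time: 13.5
tool_pos: [0.4456, 0.2589, 0.1508]
ee_rot: [3.14, 0.003, 3.065]
wrist_force: [-0.3, -0.9, -3.1]
width: 0.0171
finger_force: 30.0
```

```bash
python3 - <<'E'
from plan import *
plan((476.5,-294,145,181.64),(478,-348.5,145,181.64))
E
```

```text
at [445.6 258.9 150.8] yaw 175.61 w 17.1 t 13.5
(476.5, -294, 145, 181.64) -> [-0.0731, -0.5489, 0.0049] -0.6 q1..q6 est -2.15
(478, -348.5, 145, 181.64) -> [-0.0788, -0.6031, 0.0048] -0.6 q1..q6 est -2.23
```

{"op": "carry_out", "data": {"steps": [[[-0.073,-0.549,0.005],-0.6,1],[[-0.073,-0.549,0.005],-0.6,1],[[-0.073,-0.549,0.005],-0.6,1],[[-0.073,-0.549,0.005],-0.6,1],[[-0.073,-0.549,0.005],-0.6,1],[[-0.073,-0.549,0.005],-0.6,1],[[-0.073,-0.549,0.005],-0.6,1],[[-0.073,-0.549,0.005],-0.6,1],[[-0.073,-0.549,0.005],-0.6,1],[[-0.073,-0.549,0.005],-0.6,1]]}}

```text
time: 14.75
tool_pos: [0.4736, -0.2973, 0.1404]
ee_rot: [3.139, -0.005, -3.119]
wrist_force: [-0.7, 0.9, -2.9]
width: 0.0171
finger_force: 30.0
```

{"op": "carry_out", "data": {"steps": [[[0,0,0.03],0,1],[[0,0,0.05],0,1],[[0,0,0.05],0,1],[[0,0,0.05],0,1]]}}

```text
time: 15.25
tool_pos: [0.4755, -0.2938, 0.0941]
ee_rot: [3.141, -0.0, -3.113]
wrist_force: [0.5, -0.1, -1.3]
width: 0.0166
finger_force: 30.0
```

```bash
python3 - <<'E'
from plan import *
plan((476.5,-294,47,181.64))
E
```

```text
at [ 475.5 -293.8   94.1] yaw -178.34 w 16.6 t 15.25
(476.5, -294, 47, 181.64) -> [-0.001, -0.0002, 0.0471] 0.0 q1..q6 est -2.15
```

{"op": "carry_out", "data": {"steps": [[[0,0,0.015],0,1],[[0,0,0.022],0,1],[[0,0,0.029],0,1],[[0,0,0.036],0,1],[[0,0,0.042],0,1],[[0,0,0.047],0,1],[[0,0,0.047],0,1],[[0,0,0.047],0,1]]}}

```text
time: 16.25
tool_pos: [0.4756, -0.2948, 0.0474]
ee_rot: [-3.141, 0.0, -3.114]
wrist_force: [0.4, -0.1, -3.9]
width: 0.0164
finger_force: 30.0
```

{"op": "carry_out", "data": {"steps": [[[0,0,0.002],0,1],[[0,0,0.002],0,0.35],[[0,0,0.002],0,0.35],[[0,0,0.002],0,0.35],[[0,0,-0.03],0,0.35],[[0,0,-0.08],0,0.35],[[0,0,-0.1],0,0.35],[[0,0,-0.1],0,0.35]]}}

```text
time: 17.25
tool_pos: [0.4766, -0.2955, 0.1498]
ee_rot: [-3.138, 0.004, -3.114]
wrist_force: [-0.1, -0.3, 0.5]
width: 0.0307
finger_force: 0.0
```

```bash
python3 - <<'E'
from plan import *
plan((441,200,150,175.5))
E
```

```text
at [ 476.6 -295.5  149.8] yaw -178.39 w 30.7 t 17.25
(441, 200, 150, 175.5) -> [0.0217, 0.4963, -0.0019] 0.61 q1..q6 est -1.07
```

{"op": "carry_out", "data": {"steps": [[[0.022,0.496,-0.002],0.6,0.35],[[0.022,0.496,-0.002],0.6,0.35],[[0.022,0.496,-0.002],0.6,0.35],[[0.022,0.496,-0.002],0.6,0.35],[[0.022,0.496,-0.002],0.6,0.35],[[0.022,0.496,-0.002],0.6,0.35],[[0.022,0.496,-0.002],0.6,0.35],[[0.022,0.496,-0.002],0.6,0.35],[[0.022,0.496,-0.002],0.6,0.35],[[0.022,0.496,-0.002],0.6,0.35]]}}

```text
time: 18.5
tool_pos: [0.4388, 0.1999, 0.1478]
ee_rot: [-3.14, -0.002, 3.065]
wrist_force: [-0.0, 0.2, -0.1]
width: 0.0306
finger_force: 0.0
```

{"op": "carry_out", "data": {"steps": [[[0,0,0],0,0.35],[[0,0,0],0,0.35]]}}

```text
time: 18.75
tool_pos: [0.4398, 0.1992, 0.1491]
ee_rot: [-3.141, -0.0, 3.062]
wrist_force: [-0.5, 0.2, -0.0]
width: 0.0306
finger_force: 0.0
```

```bash
python3 - <<'E'
from plan import *
plan((441,200,44,175.5))
E
```

```text
at [439.8 199.2 149.1] yaw 175.46 w 30.6 t 18.75
(441, 200, 44, 175.5) -> [-0.0011, 0.001, 0.1051] -0.0 q1..q6 est -1.07
```

{"op": "carry_out", "data": {"steps": [[[0,0.001,0.05],0,0.35],[[0,0.001,0.09],0,0.35],[[0,0.001,0.105],0,0.35],[[0,0.001,0.105],0,0.35],[[0,0.001,0.105],0,1],[[0,0.001,0.105],0,1],[[0,0.001,0.105],0,1],[[0,0.001,0.105],0,1],[[0,0.001,0.105],0,1]]}}

```text
time: 19.88
tool_pos: [0.4405, 0.2011, 0.0455]
ee_rot: [-3.141, 0.002, 3.065]
wrist_force: [-0.4, -2.6, 5.4]
width: 0.007
finger_force: 30.0
```

{"op": "carry_out", "data": {"steps": [[[0,0,0],0,1],[[0,0,-0.04],0,1],[[0,0,-0.08],0,1],[[0,0,-0.106],0,1],[[0,0,-0.106],0,1]]}}

```text
time: 20.5
tool_pos: [0.4406, 0.2024, 0.1518]
ee_rot: [3.139, 0.003, 3.065]
wrist_force: [-0.1, 1.4, -2.8]
width: 0.0066
finger_force: 30.0
```

```bash
python3 - <<'E'
from plan import *
plan((474,-200,145,181.64))
E
```

```text
at [440.6 202.4 151.8] yaw 175.62 w 6.6 t 20.5
(474, -200, 145, 181.64) -> [-0.064, -0.3987, 0.006] -0.6 q1..q6 est -2.0
```

{"op": "carry_out", "data": {"steps": [[[-0.064,-0.399,0.006],-0.6,1],[[-0.064,-0.399,0.006],-0.6,1],[[-0.064,-0.399,0.006],-0.6,1],[[-0.064,-0.399,0.006],-0.6,1],[[-0.064,-0.399,0.006],-0.6,1],[[-0.064,-0.399,0.006],-0.6,1],[[-0.064,-0.399,0.006],-0.6,1],[[-0.064,-0.399,0.006],-0.6,1],[[-0.064,-0.399,0.056],-0.6,1],[[-0.064,-0.399,0.056],-0.6,1]]}}

```text
time: 21.75
tool_pos: [0.4686, -0.1974, 0.0882]
ee_rot: [3.134, -0.011, -3.112]
wrist_force: [-0.7, 0.2, -2.6]
width: 0.0067
finger_force: 30.0
```

{"op": "carry_out", "data": {"steps": [[[0,0,0],0,1],[[0,0,0],0,1]]}}

```text
time: 22.0
tool_pos: [0.4742, -0.2013, 0.0964]
ee_rot: [-3.14, 0.003, -3.113]
wrist_force: [-0.4, 0.3, -1.8]
width: 0.0071
finger_force: 30.0
```

```bash
python3 - <<'E'
from plan import *
plan((474,-200,47.5,181.64))
E
```

```text
at [ 474.2 -201.3   96.4] yaw -178.34 w 7.1 t 22.0
(474, -200, 47.5, 181.64) -> [0.0003, 0.0013, 0.0489] 0.0 q1..q6 est -2.0
```

{"op": "carry_out", "data": {"steps": [[[0,0.001,0.015],0,1],[[0,0.001,0.022],0,1],[[0,0.001,0.029],0,1],[[0,0.001,0.036],0,1],[[0,0.001,0.043],0,1],[[0,0.001,0.049],0,1],[[0,0.001,0.049],0,1],[[0,0.001,0.049],0,1]]}}

```text
time: 23.0
tool_pos: [0.4731, -0.2002, 0.0457]
ee_rot: [-3.141, 0.001, -3.114]
wrist_force: [-0.2, 1.6, 1.3]
width: 0.007
finger_force: 30.0
```

{"op": "carry_out", "data": {"steps": [[[0,0,0],0,0.45],[[0,0,0],0,0.45],[[0,0,0],0,0.45],[[0,0,-0.03],0,0.45],[[0,0,-0.08],0,0.3],[[0,0,-0.12],0,-0.3],[[0.08,0.15,-0.12],0,-0.3],[[0.08,0.15,-0.12],0,-0.3],[[0.08,0.15,-0.12],0,-0.3],[[0.08,0.15,-0.12],0,-0.3]]}}

```text
time: 24.25
tool_pos: [0.3877, -0.0507, 0.1656]
ee_rot: [-3.141, 0.002, -3.11]
wrist_force: [0.7, -0.3, 0.4]
width: 0.0608
finger_force: 0.0
```

```bash
python3 - <<'E'
from plan import *
s=snap('top','t2');im=s['image'].astype(int);X=cloud(s)*1000
np.savez('t2.npz',X=X,im=s['image'])
hsv=cv2.cvtColor(s['image'],cv2.COLOR_RGB2HSV)
m=((hsv[...,0]>5)&(hsv[...,0]<22)&(hsv[...,1]>120)).astype(np.uint8)
n,l,st,ce=cv2.connectedComponentsWithStats(m)
for i in range(1,n):
    if st[i,4]>25:
        P=X[l==i];T=P[(P[:,2]>42)&(P[:,2]<54)]
        print(np.round(ce[i]),st[i,4],'med',np.round(np.nanmedian(P,0)),'top',len(T),np.round((T.max(0)+T.min(0))/2,1) if len(T)>5 else '')
G=X[165:225,370:460].reshape(-1,3);G=G[(G[:,2]>50)&(G[:,2]<90)];print('pad tops z',np.round(np.percentile(G[:,2],[5,50,95]),1))
for a,b in((-215,-185),(-265,-225),(-315,-275)):
    S=G[(G[:,1]>a)&(G[:,1]<b)]
    if len(S): print(len(S),np.round(S.min(0),1),np.round(S.max(0),1),np.median(S[:,2]).round(1))
cv2.imwrite('pics/t2c.png',cv2.resize(s['image'][110:290,180:470,::-1],None,fx=2.7,fy=2.7,interpolation=cv2.INTER_CUBIC))
E
```

```text
[449. 147.] 182 med [ 635. -394.   15.] top 0 
[296. 202.] 144 med [462.  90.  13.] top 54 [463.4  93.8  47.2]
[ 73. 243.] 84 med [341. 797.  39.] top 14 [341.3 805.3  44.2]
[106. 243.] 78 med [341. 684.  39.] top 17 [343.  688.   43.4]
[ 81. 256.] 34 med [301. 768.  40.] top 9 [301.1 764.5  44.4]
[116. 256.] 46 med [301. 650.  41.] top 13 [301.3 650.3  42.9]
[607. 295.] 4643 med [   42. -1304.  -436.] top 0 
[192. 272.] 110 med [251. 418.  18.] top 0 
[ 72. 268.] 87 med [262. 799.  37.] top 15 [261.6 804.5  43.7]
[106. 268.] 80 med [261. 685.  38.] top 12 [261.1 688.6  43.4]
pad tops z [52.5 68.  73.1]
93 [ 433.1 -203.6   50.1] [ 510.9 -195.4   75.5] 67.8
126 [ 438.6 -251.4   50.2] [ 516.9 -238.2   74.7] 68.2
146 [ 438.1 -302.1   50.2] [ 516.4 -285.7   74.3] 67.9
```

View pics/t2c.png

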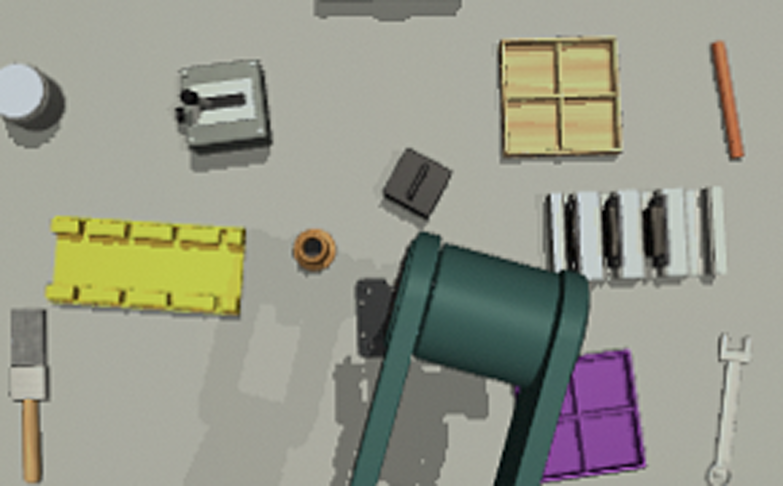

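All three pads stand in slots a, b, c at (572,230), (612,230), (655,228). The toggle leans to the gland at (190,100), the holder is empty and the crate is clear. Bush 1 next.

```bash
python3 - <<'E'
from plan import *
plan((463.3,93.7,110,181.6),(463.3,93.7,25,181.6))
E
```

```text
at [388.5 -52.  165.6] yaw -178.27 w 60.7 t 24.3
(463.3, 93.7, 110, 181.6) -> [-0.079, 0.1434, 0.0556] 0.01 q1..q6 est -1.4
(463.3, 93.7, 25, 181.6) -> [-0.0789, 0.1435, 0.1406] 0.01 q1..q6 est -1.4
```

{"op": "carry_out", "data": {"steps": [[[-0.079,0.143,0.056],0,-0.3],[[-0.079,0.143,0.056],0,-0.3],[[-0.079,0.143,0.056],0,-0.3],[[-0.079,0.143,0.056],0,-0.3],[[-0.079,0.143,0.056],0,-0.3],[[-0.079,0.143,0.056],0,-0.3]]}}

```text
time: 25.05
tool_pos: [0.464, 0.0913, 0.1098]
ee_rot: [-3.141, 0.001, -3.116]
wrist_force: [-0.5, -0.8, -0.8]
width: 0.0612
finger_force: 0.0
```

```bash
python3 - <<'E'
from plan import *
plan((463.3,93.7,25,181.6))
X=cloud(snap('side'))*1000
P=X.reshape(-1,3);
for c in((463,94),(436,-90)):
    T=P[(abs(P[:,0]-c[0])<60)&(abs(P[:,1]-c[1])<60)&(P[:,2]>30)&(P[:,2]<52)];print(len(T),np.round(np.nanmedian(T,0)),np.round(T.min(0)),np.round(T.max(0)))
E
```

```text
at [464.   91.3 109.8] yaw -178.52 w 61.2 t 25.05
(463.3, 93.7, 25, 181.6) -> [0.0008, 0.0025, 0.0848] -0.01 q1..q6 est -1.4
122 [461.  99.  41.] [444.  72.  31.] [478. 112.  49.]
102 [ 423. -107.   41.] [ 406. -132.   30.] [496. -31.  49.]
```

{"op": "carry_out", "data": {"steps": [[[0,0.002,0.05],0,-0.3],[[0,0.002,0.075],0,-0.3],[[0,0.002,0.085],0,-0.3],[[0,0.002,0.085],0,-0.3],[[0,0.002,0.085],0,1],[[0,0.002,0.085],0,1],[[0,0.002,0.085],0,1],[[0,0.002,0.085],0,1],[[0,0.002,0.085],0,1],[[0,0.002,0.085],0,1]]}}

```text
time: 26.35
tool_pos: [0.4643, 0.094, 0.0251]
ee_rot: [-3.14, 0.002, -3.114]
wrist_force: [-1.2, -4.2, 6.2]
width: 0.0331
finger_force: 30.0
```

{"op": "carry_out", "data": {"steps": [[[0,0,-0.03],0,1],[[0,0,-0.08],0,1],[[0,0,-0.11],0,1],[[0,0,-0.11],0,1]]}}

```text
time: 26.85
tool_pos: [0.4647, 0.0955, 0.1358]
ee_rot: [3.14, 0.004, -3.113]
wrist_force: [-0.3, 0.7, -3.5]
width: 0.0334
finger_force: 30.0
```

```bash
python3 - <<'E'
from plan import *
plan((672,-161.5,135,181.3),(672,-161.5,35,181.3))
E
```

```text
at [464.7  95.5 135.8] yaw -178.37 w 33.4 t 26.85
(672, -161.5, 135, 181.3) -> [-0.1999, -0.2627, 0.0012] 0.03 q1..q6 est -1.83
(672, -161.5, 35, 181.3) -> [-0.1995, -0.2629, 0.1012] 0.03 q1..q6 est -1.83
```

{"op": "carry_out", "data": {"steps": [[[-0.2,-0.263,0.0],0,1],[[-0.2,-0.263,0.0],0,1],[[-0.2,-0.263,0.0],0,1],[[-0.2,-0.263,0.0],0,1],[[-0.2,-0.263,0.0],0,1],[[-0.2,-0.263,0.0],0,1],[[-0.2,-0.263,0.0],0,1],[[-0.2,-0.263,0.03],0,1],[[-0.2,-0.263,0.06],0,1],[[-0.2,-0.263,0.06],0,1]]}}

```text
time: 28.1
tool_pos: [0.667, -0.1598, 0.0688]
ee_rot: [3.137, -0.01, -3.112]
wrist_force: [0.5, 0.4, -3.1]
width: 0.0333
finger_force: 30.0
```

{"op": "carry_out", "data": {"steps": [[[0,0,0],0,1],[[0,0,0],0,1]]}}

```text
time: 28.35
tool_pos: [0.6718, -0.1625, 0.0765]
ee_rot: [-3.141, 0.003, -3.113]
wrist_force: [0.6, -0.8, -2.3]
width: 0.0334
finger_force: 30.0
```

```bash
python3 - <<'E'
from plan import *
plan((672,-161.5,30,181.3))
E
```

```text
at [ 671.8 -162.5   76.5] yaw -178.37 w 33.4 t 28.35
(672, -161.5, 30, 181.3) -> [-0.0001, 0.001, 0.0464] 0.03 q1..q6 est -1.83
```

{"op": "carry_out", "data": {"steps": [[[0,0.001,0.02],0,1],[[0,0.001,0.035],0,1],[[0,0.001,0.045],0,1],[[0,0.001,0.046],0,1],[[0,0.001,0.046],0,-0.05],[[0,0.001,0.046],0,-0.05],[[0,0.001,0.046],0,-0.05],[[0,0.001,0.02],0,-0.05],[[0,0.001,-0.03],0,-0.2],[[0,0.001,-0.07],0,-0.3]]}}

```text
time: 29.6
tool_pos: [0.6711, -0.1618, 0.1461]
ee_rot: [-3.141, 0.001, -3.114]
wrist_force: [-0.2, 0.0, 0.9]
width: 0.0605
finger_force: 0.0
```

{"op": "carry_out", "data": {"steps": [[[0,0.08,-0.05],0,-0.3],[[0,0.15,-0.05],0,-0.3],[[0,0.15,-0.05],0,-0.3],[[0,0.15,-0.05],0,-0.3]]}}

```text
time: 30.1
tool_pos: [0.667, -0.0088, 0.1954]
ee_rot: [3.141, 0.002, -3.109]
wrist_force: [0.8, -0.4, -0.2]
width: 0.0607
finger_force: 0.0
```

```bash
python3 - <<'E'
from plan import *
plan()
s=snap('top','t3');X=cloud(s)*1000
hsv=cv2.cvtColor(s['image'],cv2.COLOR_RGB2HSV)
P=X[120:260,290:420].reshape(-1,3)
for c,r in(((672,-162),34),((425,-110),75)):
    m=(X[...,2]>42)&(X[...,2]<57)&(abs(X[...,0]-c[0])<r)&(abs(X[...,1]-c[1])<r)&(hsv[...,1]>100)
    T=X[m];
    if len(T):print(len(T),np.round((T.min(0)+T.max(0))/2,1),np.round(T.max(0)-T.min(0),1),np.round(np.median(T[:,2]),1))
cv2.imwrite('pics/t3c.png',cv2.resize(s['image'][110:270,240:470,::-1],None,fx=2.7,fy=2.7,interpolation=cv2.INTER_CUBIC))
E
```

```text
at [667.   -8.8 195.4] yaw -178.15 w 60.7 t 30.1
67 [ 669.5 -160.6   49.1] [34.  34.1 12.7] 50.5
53 [ 426.1 -114.4   48.3] [30.4 30.9  9. ] 48.4
```

View pics/t3c.png

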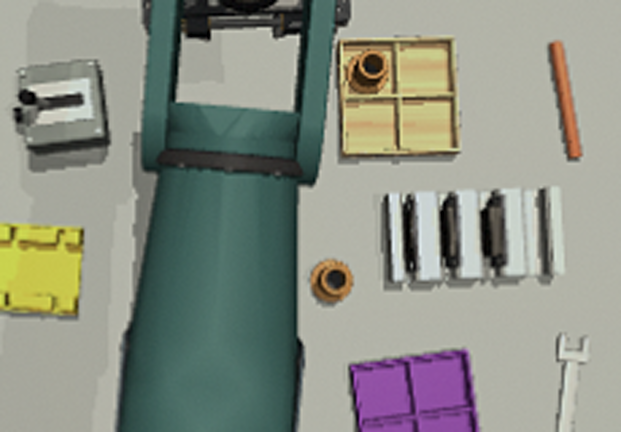

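Bush 1 stands in the (−,−)-pixel cell at (370,70). Bush 2 was knocked aside to (426,−114.5) mm, still upright at (332,282). Pads are fine.

```bash
python3 - <<'E'
from plan import *
plan((426,-114.5,115,181.6))
E
```

```text
at [666.8 -10.8 194.6] yaw -178.27 w 61.2 t 30.15
(426, -114.5, 115, 181.6) -> [0.2439, -0.0964, 0.0794] 0.01 q1..q6 est -1.86
```

{"op": "carry_out", "data": {"steps": [[[0.244,-0.096,0.079],0,-0.3],[[0.244,-0.096,0.079],0,-0.3],[[0.244,-0.096,0.079],0,-0.3],[[0.244,-0.096,0.079],0,-0.3],[[0.244,-0.096,0.079],0,-0.3],[[0.244,-0.096,0.079],0,-0.3],[[0.244,-0.096,0.079],0,-0.3],[[0.244,-0.096,0.079],0,-0.3],[[0.244,-0.096,0.079],0,-0.3]]}}

```text
time: 31.28
tool_pos: [0.4262, -0.1143, 0.1154]
ee_rot: [-3.142, 0.0, -3.113]
wrist_force: [-0.1, 1.5, 1.6]
width: 0.0614
finger_force: 0.0
```

```bash
python3 - <<'E'
from plan import *
X=cloud(snap('side'))*1000;P=X.reshape(-1,3)
T=P[(abs(P[:,0]-426)<60)&(abs(P[:,1]+114)<60)&(P[:,2]>20)&(P[:,2]<52)];print(len(T),np.round(np.nanmedian(T,0)),np.round(T.min(0)),np.round(T.max(0)))
plan((426,-114.5,26,181.6))
E
```

```text
128 [ 422. -106.   39.] [ 405. -173.   21.] [473. -94.  50.]
at [ 426.  -114.3  115.3] yaw -178.34 w 60.8 t 31.32
(426, -114.5, 26, 181.6) -> [0.0001, -0.0002, 0.0893] 0.01 q1..q6 est -1.86
```

{"op": "carry_out", "data": {"steps": [[[0,0,0.05],0,-0.3],[[0,0,0.08],0,-0.3],[[0,0,0.09],0,-0.3],[[0,0,0.09],0,-0.3],[[0,0,0.09],0,1],[[0,0,0.09],0,1],[[0,0,0.09],0,1],[[0,0,0.09],0,1],[[0,0,0.09],0,1],[[0,0,0.09],0,1]]}}

```text
time: 32.58
tool_pos: [0.4259, -0.1148, 0.026]
ee_rot: [-3.141, 0.001, -3.114]
wrist_force: [-0.6, -0.5, 5.7]
width: 0.0337
finger_force: 30.0
```

{"op": "carry_out", "data": {"steps": [[[0,0,-0.03],0,1],[[0,0,-0.08],0,1],[[0,0,-0.11],0,1],[[0,0,-0.12],0,1],[[0,0,-0.12],0,1]]}}

```text
time: 33.2
tool_pos: [0.4249, -0.1142, 0.1441]
ee_rot: [3.141, -0.001, -3.114]
wrist_force: [-0.0, 0.5, -3.5]
width: 0.0335
finger_force: 30.0
```

```bash
python3 - <<'E'
from plan import *
plan((608,-229,146,181.3))
E
```

```text
at [ 424.9 -114.2  144.1] yaw -178.39 w 33.5 t 33.2
(608, -229, 146, 181.3) -> [-0.1798, -0.1199, -0.0022] 0.03 q1..q6 est -1.95
```

{"op": "carry_out", "data": {"steps": [[[-0.18,-0.12,-0.002],0,1],[[-0.18,-0.12,-0.002],0,1],[[-0.18,-0.12,-0.002],0,1],[[-0.18,-0.12,-0.002],0,1],[[-0.18,-0.12,-0.002],0,1],[[-0.18,-0.12,-0.002],0,1],[[-0.18,-0.12,0.04],0,1],[[-0.18,-0.12,0.07],0,1],[[-0.18,-0.12,0.07],0,1],[[-0.18,-0.12,0.07],0,1]]}}

```text
time: 34.45
tool_pos: [0.6088, -0.2292, 0.0769]
ee_rot: [-3.141, 0.002, -3.113]
wrist_force: [0.7, -0.5, -2.4]
width: 0.0332
finger_force: 30.0
```

```bash
python3 - <<'E'
from plan import *
plan((608,-229,30.5,181.3))
E
```

```text
at [ 608.8 -229.2   76.9] yaw -178.38 w 33.2 t 34.45
(608, -229, 30.5, 181.3) -> [0.0009, 0.0003, 0.0464] 0.03 q1..q6 est -1.95
```

{"op": "carry_out", "data": {"steps": [[[0.001,0,0.02],0,1],[[0.001,0,0.035],0,1],[[0.001,0,0.045],0,1],[[0.001,0,0.046],0,1],[[0.001,0,0.046],0,-0.05],[[0.001,0,0.046],0,-0.05],[[0.001,0,0.046],0,-0.05],[[0.001,0,0.02],0,-0.05],[[0.001,0,-0.03],0,-0.2],[[0.001,0,-0.08],0,1]]}}

```text
time: 35.7
tool_pos: [0.6074, -0.2294, 0.1561]
ee_rot: [3.141, -0.001, -3.114]
wrist_force: [1.0, 0.2, -1.0]
width: 0.0494
finger_force: 0.0
```

{"op": "carry_out", "data": {"steps": [[[0,0.08,-0.05],0,1],[[0,0.16,-0.05],0,1],[[0,0.25,-0.05],0,1],[[0,0.25,-0.05],0,1],[[0,0.25,-0.05],0,1],[[0,0.25,-0.05],0,1]]}}

```text
time: 36.45
tool_pos: [0.6008, 0.0207, 0.2053]
ee_rot: [-3.141, 0.0, -3.112]
wrist_force: [0.2, -0.1, 0.5]
width: 0.0005
finger_force: 0.0
```

```bash
python3 - <<'E'
from plan import *
s=snap('top','t4');X=cloud(s)*1000
hsv=cv2.cvtColor(s['image'],cv2.COLOR_RGB2HSV)
for c in((672,-162),(608,-229)):
    m=(X[...,2]>42)&(X[...,2]<57)&(abs(X[...,0]-c[0])<34)&(abs(X[...,1]-c[1])<34)
    T=X[m];print(len(T),np.round((T.min(0)+T.max(0))/2,1),np.round(np.median(T[:,2]),1))
m=(X[...,2]>95)&(X[...,2]<125)&(abs(X[...,0]-626)<50)&(abs(X[...,1]-191)<60);print('lever',np.round(np.median(X[m],0)) if m.any() else 0)
for a,b in((-215,-185),(-265,-225),(-315,-275)):
    G=X[165:225,370:460].reshape(-1,3);S=G[(G[:,2]>55)&(G[:,1]>a)&(G[:,1]<b)];print(np.median(S,0).round(1))
cv2.imwrite('pics/t4c.png',cv2.resize(s['image'][110:290,180:470,::-1],None,fx=2.7,fy=2.7,interpolation=cv2.INTER_CUBIC))
plan((615,275,180,186.9),(615,275,98,186.9))
E
```

```text
64 [ 669.3 -160.8   49.5] 51.7
65 [ 606.8 -228.1   49.5] 51.4
lever [621. 217. 116.]
[ 472.9 -198.9   68.8]
[ 477.4 -244.9   69.2]
[ 474.3 -294.1   67.9]
at [600.8  19.6 205.1] yaw -178.42 w 0.5 t 36.5
(615, 275, 180, 186.9) -> [-0.0213, 0.2549, 0.0248] -0.53 q1..q6 est -1.27
(615, 275, 98, 186.9) -> [-0.0213, 0.255, 0.1068] -0.53 q1..q6 est -1.27
```

View pics/t4c.png

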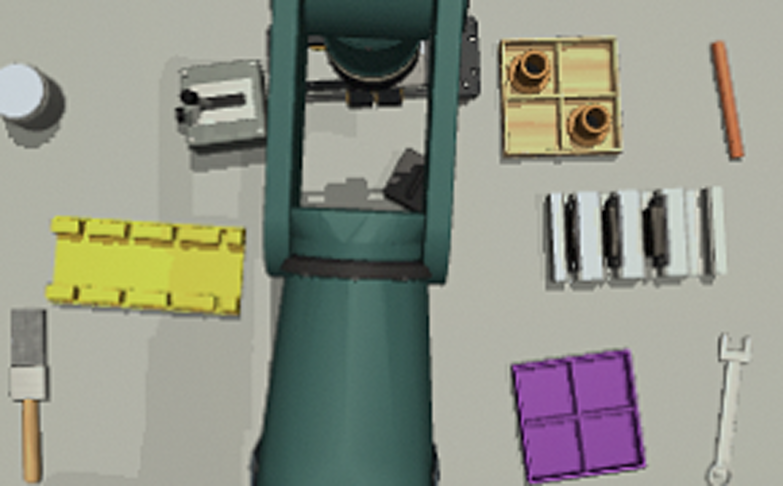

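Both bushes stand in the crate at (530,70) and (590,122), the pads are in place and the lever is on. Now to switch it off from the +y side.

{"op": "carry_out", "data": {"steps": [[[-0.021,0.25,0.02],-0.5,1],[[-0.021,0.25,0.02],-0.5,1],[[-0.021,0.25,0.02],-0.5,1],[[-0.021,0.25,0.02],-0.5,1],[[-0.021,0.25,0.02],-0.5,1],[[-0.021,0.25,0.02],-0.5,1],[[-0.021,0.25,0.02],-0.5,1],[[-0.021,0.25,0.02],-0.5,1]]}}

```text
time: 37.5
tool_pos: [0.6152, 0.2691, 0.1858]
ee_rot: [-3.142, 0.001, -3.029]
wrist_force: [0.4, 0.9, 0.9]
width: 0.0007
finger_force: 0.0
```

```bash
python3 - <<'E'
from plan import *
plan((616,268,98,186.9),(626.5,183,98,186.9))
E
```

```text
at [615.2 269.1 185.8] yaw -173.55 w 0.7 t 37.5
(616, 268, 98, 186.9) -> [-0.0006, -0.0011, 0.0878] -0.04 q1..q6 est -1.28
(626.5, 183, 98, 186.9) -> [-0.0015, -0.0868, 0.0878] -0.04 q1..q6 est -1.41
```

{"op": "carry_out", "data": {"steps": [[[0,0,0.05],0,1],[[0,0,0.088],0,1],[[0,0,0.088],0,1],[[0,-0.02,0.088],0,1],[[0,-0.04,0.088],0,1],[[-0.001,-0.06,0.088],0,1],[[-0.001,-0.075,0.088],0,1],[[-0.001,-0.087,0.088],0,1],[[-0.001,-0.087,0.088],0,1],[[-0.001,-0.087,0.088],0,1]]}}

```text
time: 38.75
tool_pos: [0.6255, 0.185, 0.097]
ee_rot: [3.141, -0.0, -3.026]
wrist_force: [0.0, 0.4, -0.1]
width: 0.0002
finger_force: 0.0
```

{"op": "carry_out", "data": {"steps": [[[0,0.02,0],0,1],[[0,0.02,-0.05],0,1],[[0,0.02,-0.1],0,1],[[0.1,0.02,-0.1],0,1],[[0.2,0.02,-0.1],0,1],[[0.2,0.02,-0.1],0,1],[[0.2,0.02,-0.1],0,1],[[0.2,0.02,-0.1],0,1]]}}

```text
time: 39.75
tool_pos: [0.4246, 0.1827, 0.198]
ee_rot: [3.141, 0.002, -3.024]
wrist_force: [0.5, 0.2, -0.1]
width: 0.0003
finger_force: 0.0
```

```bash
python3 - <<'E'
from plan import *
s=snap('top','t5');X=cloud(s)*1000
m=(X[...,2]>95)&(X[...,2]<125)&(abs(X[...,0]-626)<50)&(abs(X[...,1]-191)<60);print('lever',m.sum(),np.round(np.median(X[m],0)) if m.any() else 0)
plan()
cv2.imwrite('pics/t5c.png',cv2.resize(s['image'][110:290,180:470,::-1],None,fx=2.7,fy=2.7,interpolation=cv2.INTER_CUBIC))
E
```

```text
lever 31 [628. 162. 117.]
at [425.5 182.5 197.9] yaw -173.33 w -0.0 t 39.8
```

View pics/t5c.png

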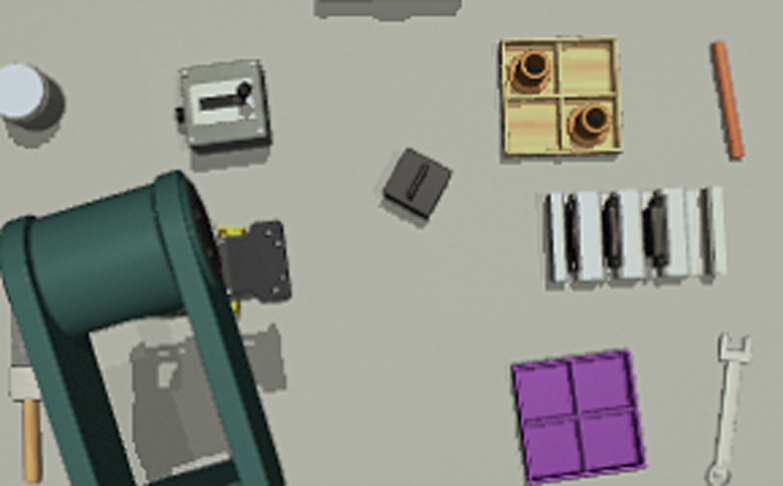

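The lever is off at (245,90), with the tip back at y=162 mm. Pads and bushes are in place, so I'm handing in.

```bash
python3 -c "
from bench import robot
print(robot.close_job())"
```

```text
the job is handed in; nothing more can be done
None
```

I handed the job in at about 40 s: extractor on first, the three pads present (7, 12 and 17 mm) in their slots, both bushes in separate crate cells, and extractor off again. The last picture showed all of this in place, but the hand-in returned no verdict.

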